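Lock the chip strainer into the dust extractor's inlet

ROBOT

A 7-joint arm with a two-finger parallel gripper is mounted at the origin on the work surface. World frame = base frame: x ahead of the robot, y to its left, z up, the work surface at z = 0. Lengths are in m, angles in rad, forces in N, time in s.
With the tool pointing down it reaches from about 0.35 to 0.775 m from the base axis. Payload 3.1 kg.
Tool frame: the origin (TCP) lies at the very end of the fingers, on their centre line; the grasp point (between the pads) lies grasp_offset behind it (grasp_offset is the distance from the TCP to the grasp point, in m); z points along the fingers, y is the line along which they close (so a half turn about z gives the same grasp; the last joint's range is limited). The gripper opens to 85 mm and grips with 20 to 120 N. Pads are 22 mm wide; open, the fingers measure 114 mm over their backs; the gripper's body (76 mm by 85 mm) begins 54 mm behind the grasp point. The pads swing forward as they close: fully open they stand 13 mm farther back than shut.
Start: joints at [1.255, 0.311, 0.014, 1.512, -0.004, 1.319, -0.027], TCP at [0.149, -0.53, 0.231] pointing down, gripper open.
Joint ranges: [-2.7, 2.7], [-0.3, 1.91], [-1.27, 1.3], [0.12, 2.57], [-1.44, 4.58], [0.2, 2.03], [-3.05, 3.05]. Speed limits (rad/s): [2.79, 2.79, 3.14, 3.14, 3.14, 3.14, 3.14].

INTERFACE

Orientations are given as [roll, pitch, yaw] about the fixed x, y, z axes, in that order (R = Rz(yaw) Ry(pitch) Rx(roll)).
In Python, from bench import get_obs, grab_frame, camera_info, close_job, grasp_offset gives the robot as it stands.
- The arm moves only by the tool carry_out, never from a script. Its argument "commands" is a list of rows, each a list of 6 numbers: the shift along the tool's x, y, z each as a share of 20 cm, from -1 to 1, then the turn, a rotation vector about the tool's x, y, z each as a share of pi rad, from -1 to 1. A call has 1 to 8 rows; each row shifts and turns the commanded pose from where the row before left it, along the tool's axes as they then stand; what a row does not reach is not made up. A row lasts 1/8 s, in which the tool goes at most 62.5 mm and 10.7 degrees, less where a joint would pass 70% of its speed; a pose out of reach is approached as far as the arm can. A call with a number of a shift or a turn outside -1 to 1 is refused whole. A call with a gripper value outside its range is refused whole. "hand" is the opening, from 0 (shut) to 1 (fully open), set as the call begins (left out, the last holds). The fingers move at their own pace and stop on an object; "force" is the grip in N (left out, the last holds). Time passes only in rows, so rows that do not move let the fingers close. It gives the time, the measured TCP pose, the force, the opening and the grip force at its end, in the units of the state.
- get_obs(): the state, without advancing time (a new reading comes with each control period).
- grab_frame(name): name is "scene" or "top"; returns the picture (420x560x3 uint8, red, green, blue); there is no depth.
- camera_info(name): a dict with "mtx" (3x3 intrinsics, pixels), "k1" (the pictures are not rectified: a ray, as slopes to the right and down, at radius r is drawn at 1 + k1 r^2 times it, then the intrinsics apply), "position" and "orientation" of the camera in the world. Camera axes: x right, y down, z forward; pixel columns grow to the right and rows downward; lengths in m; the calibration is good to about 2 mm. A picture is of the moment at which its call begins. camera_info takes no time and is no camera call.
- close_job(): hands the job in; it is judged then, once.
The state is a dict: "time": time; "joint_pos": joint angles; "dq": joint speeds; "joint_efforts": joint torques, N m; "tcp_pos": TCP position; "tcp_rot": TCP orientation; "force": force on the tool from outside, world axes, zero at the start; "torque": the same for the moment, N m; "opening": opening from 0.0 (shut) to 1.0 (fully open); "grip_force": force on a finger pad.
Only numpy, scipy, OpenCV 4.12 (cv2) and the standard library are available. Lean on these libraries where they do the work, as an engineer would, in place of code of your own. Each camera call takes 0.05 s, during which the arm holds its last target. There are 200 camera calls.

TASK

Fit the chip strainer into the collar on top of the dust extractor, as you would before sweeping the bench: hang it by its two pins in the collar's hook-shaped slots, twist it clockwise under the hooks until both pins drop right down into the locking notches, and let go of it there. Feel for the slots with a light hand and never force the strainer against the extractor, and leave the wood block, the wooden strip and the wax tin lying beside them where they are.

Things in the scene. Friction and masses are not known exactly. Their poses are not given: they have to be found in the camera images.
- strainer: chip strainer, a loose round aluminium basket (about 0.26 kg) with a dark grid floor, upright on the bench. Origin: centre of its underside, z up along its axis. Basket 98 mm across, 46 mm high, its foot tapered (82 mm across, full width from 12 mm up). Two steel pins 8 mm thick stick out level along its own +x and -x to 63 mm from the axis, their centre line 36 mm above the origin. A half turn about z gives the same part.
- handle (a point): middle of the strainer's bridge handle, 88 mm above its origin, axes as the strainer's: a flat bar 95 mm long along x, 14 mm wide along y (the width to pinch), 16 mm high, on two end posts 45 mm from the axis. The space under the bar is open down to the grid.
- extractor: portable bench dust extractor, a grey steel box fixed to the bench. Origin on the bench under the axis of its inlet collar, z up. Box from -100 to +120 mm in its x, +-100 mm in y, 90 mm high, with a black round motor end out to +163 mm in x. The round steel inlet collar stands on its top.
- inlet (a point): foot of the inlet collar on the box's top, 90 mm up, on its axis. Tube 104 mm inside, 116 outside, 64 high. Two opposite J slots, 11.5 mm wide, run from the rim 21 mm down to a level track 12 mm high that goes clockwise (from above) under a hook 9 mm high. 32 degrees round from the entry's middle lies the locking notch's middle: 11.5 mm wide, 6 mm deeper than the track, a stop wall behind it.
- mouth (a point): middle of the collar's rim, 154 mm up, axes as the extractor's. The entries stand near its +x and -x but up to 0.4 rad either way (collar clamped askew, fast): that angle is not measured, it must be seen or felt. Height of the strainer's origin relative to this point: -32 mm with pins resting on the rim, -53 mm with pins on the track, -59 mm with both pins down in the notches.
- hull: boat-shaped block of pale wood 151 x 60 x 36 mm lying near the strainer, origin under it: leave alone
- lath: wooden strip 200 x 14 x 10 mm lying near the strainer, origin under its middle: leave alone
- tin: low round wax tin, 75 mm across, 32 mm high, in front of the extractor, origin under it: leave alone

How it is judged:
On the way:
1. the strainer hangs in the collar with both pins down the entries to the track (horizontal distance between strainer and mouth below 0.005 m and z of strainer in the frame of mouth between -0.0555 and -0.046 m and angle between strainer's own z axis and vertical below 0.1 rad), for 0.1 s.
At the end, for the whole second after the job is handed in: The strainer is released and at rest in the collar with both pins down in the locking notches: its origin within 5 mm of the collar's axis and 57 to 62 mm below the rim's middle, upright within 0.05 rad (horizontal distance between strainer and mouth below 0.005 m and z of strainer in the frame of mouth between -0.062 and -0.057 m and angle between strainer's own z axis and vertical below 0.05 rad and linear speed of strainer below 0.02 m/s and angular speed of strainer below 0.1 rad/s); the robot touches nothing.
It fails at once if the strainer is forced against the extractor or its collar (over 40 N) (contact force between strainer and extractor above 40 N).
It fails at once if the wood block, the strip or the wax tin is moved by more than 30 mm (distance of any of hull, lath, tin from where it was at the start of the episode above 0.03 m).
It also fails if it takes over 67 s, if anything falls off the work surface, if the arm or the gripper's body presses on something with over 40 N, if the wrist force passes 120 N, or if a joint passes its speed limit or range.

## Working session

There is one attempt and no reset: what is moved stays moved. The work goes in short steps, Python scripts to look and compute and a tool call to move; the robot and the scene stay as the last step left them, time stands still between calls to the robot, and variables do not carry over. Pictures are saved under pics/ and viewed, at most 10 in all, crops included, and the job is handed in when it is done.

Besides the shell and the picture viewer there is one more tool, called after "Call:" as name([rows], argument=value, ...), one row to a line, values as JSON. carry_out: Moves the arm, as the interface text tells. Its arguments: {"type":"object","properties":{"commands":{"type":"array","items":{"type":"array","items":{"type":"number","minimum":-1,"maximum":1}}},"hand":{"type":"number"},"force":{"type":"number"}},"required":["commands"]}

```bash
mkdir -p pics; cat > h.py <<'E'
import numpy as np, cv2
from bench import *
from scipy.spatial.transform import Rotation as R
def cam(n):
    c=camera_info(n); o=np.array(c["orientation"])
    Rm=o if o.shape==(3,3) else R.from_euler('xyz',o).as_matrix()
    return np.array(c["mtx"]),c["k1"],np.array(c["position"]),Rm
def ray(n,px,z):
    K,k,p,Rm=cam(n)
    u=cv2.undistortPoints(np.array([[px]],float),K,np.array([k,0,0,0.]))[0,0]
    d=Rm@np.array([u[0],u[1],1]); return p+d*(z-p[2])/d[2]
def proj(n,P):
    K,k,p,Rm=cam(n); q=Rm.T@(np.array(P,float)-p); s=q[:2]/q[2]; s=s*(1+k*(s@s))
    return K[:2,:2]@s+K[:2,2]
E
python3 - <<'E'
from h import *
for n in("scene","top"):
    print(n,camera_info(n)); im=grab_frame(n)
    cv2.imwrite(f"pics/{n}0.png",cv2.cvtColor(im,cv2.COLOR_RGB2BGR))
print(get_obs(),grasp_offset)
E
```

```text
scene {'mtx': array([[393.54839893,   0.        , 275.42307859],
       [  0.        , 393.54839893, 213.58318483],
       [  0.        ,   0.        ,   1.        ]]), 'k1': -0.035235465929425995, 'position': array([ 0.95606747, -0.2981782 ,  0.73156457]), 'orientation': array([-2.48811392,  0.01704336,  0.96540663])}
top {'mtx': array([[413.40248183,   0.        , 281.24006055],
       [  0.        , 413.40248183, 205.40133582],
       [  0.        ,   0.        ,   1.        ]]), 'k1': -0.07639221932301311, 'position': array([ 0.45364518, -0.03476541,  0.90077322]), 'orientation': array([-2.99384017,  0.03112086, -1.58935571])}
{'time': 0.1, 'joint_pos': array([ 1.25532405,  0.31167156,  0.01397717,  1.51288965, -0.00441583,
        1.31921258, -0.02719644]), 'dq': array([-0.00068754, -0.00203057,  0.00173105, -0.00478306,  0.00083283,
        0.00131338, -0.00084234]), 'joint_efforts': array([ 3.43210995e-04, -3.80856514e+01,  1.46460724e-01, -2.31241894e+01,
        1.23223721e-02,  8.15557258e-03, -1.10771475e-05]), 'tcp_pos': array([ 0.1485502 , -0.52887833,  0.23031832]), 'tcp_rot': array([-3.13944352e+00,  6.99998671e-05,  2.73863568e-01]), 'force': array([ 0.1753537 ,  0.07107982, -0.32627389]), 'torque': array([-0.04175887,  0.03720585,  0.02892297]), 'grip_force': 0.0, 'opening': 1.0001074966250338} 0.0187
```

View pics/top0.png

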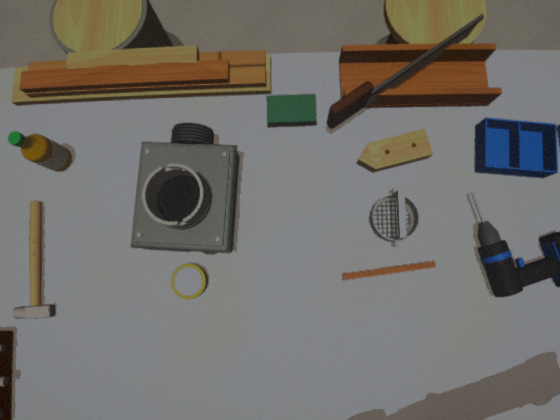

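View pics/scene0.png

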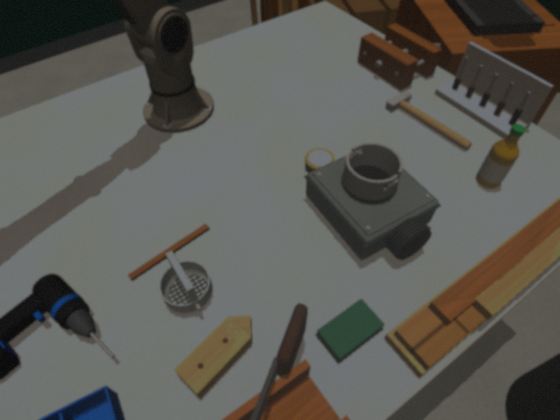

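The top view shows the strainer at about (394,218), the collar at about (174,195), the tin at (189,281), the hull at (397,150) and the lath at (389,271). I'll enlarge both parts.

```bash
python3 - <<'E'
import cv2,numpy as np
t=cv2.imread("pics/top0.png"); s=cv2.imread("pics/scene0.png")
def c(im,x,y,w,h,k):
    o=cv2.resize(im[y:y+h,x:x+w],None,fx=k,fy=k,interpolation=cv2.INTER_CUBIC)
    o=np.clip(o.astype(float)*1.7,0,255).astype(np.uint8)
    for i in range(0,w,10): cv2.putText(o,str(x+i),(i*k,8),0,.3,(0,255,255)); cv2.line(o,(i*k,10),(i*k,14),(0,255,255))
    for i in range(0,h,10): cv2.putText(o,str(y+i),(0,i*k+4),0,.3,(0,255,255))
    return o
cv2.imwrite("pics/c1.png",np.hstack([c(t,365,183,57,70,7),c(t,137,155,57,70,7)][:1]+[c(t,140,155,57,70,7)]))
cv2.imwrite("pics/c2.png",np.hstack([c(s,340,140,70,60,7)]))
E
```

```text
(no output)
```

View pics/c1.png

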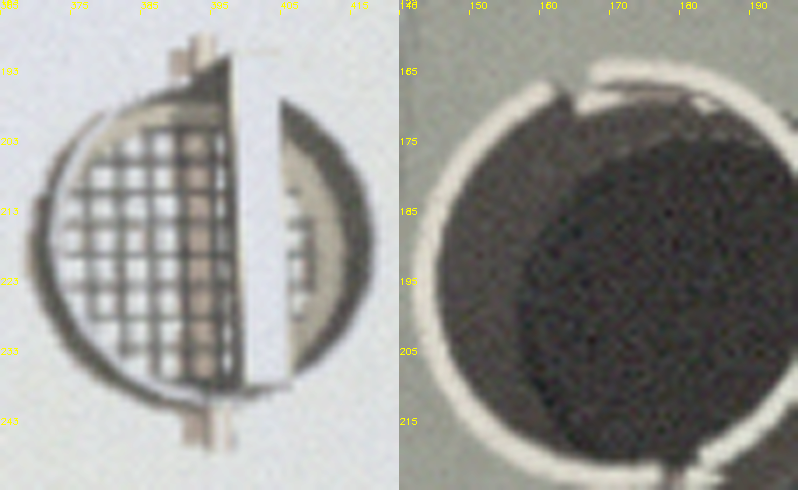

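View pics/c2.png

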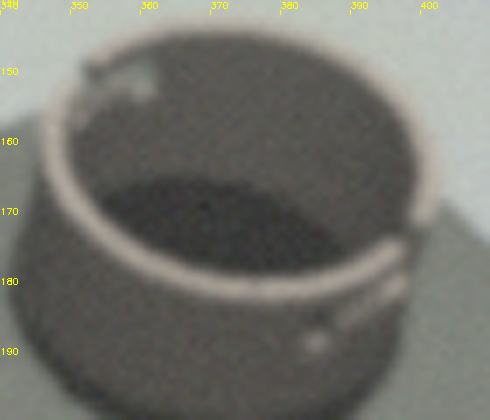

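```bash
python3 - <<'E'
from h import *
a=ray("top",(394.0,188.3),.037);b=ray("top",(396.7,247.3),.037)
print("strainer pins",a,b,(a+b)/2,np.arctan2(*(a-b)[1::-1]),np.linalg.norm(a-b))
a=ray("top",(398.5,190.6),.096);b=ray("top",(400.1,238),.096);c=ray("top",(405.2,190.6),.096);d=ray("top",(406.8,238),.096)
print("handle",(a+b+c+d)/4,np.arctan2(*(a-b)[1::-1]),np.linalg.norm(a-b))
for n,p,q in(("top",(164.7,166.7),(180.4,222.1)),("scene",(399,171.5),(352.5,149.5))):
    a=ray(n,p,.154);b=ray(n,q,.154);print(n,a,b,(a+b)/2,np.arctan2(*(a-b)[1::-1]),np.linalg.norm(a-b))
# box axes via top corners screws
s=[ray("top",p,.09) for p in((148,152),(228,152),(139,239),(219,240))]
print(s); print([np.arctan2(*(s[i]-s[j])[1::-1]) for i,j in((0,2),(1,3))])
# fit circle of rim by bright pixels in top
im=cv2.imread("pics/top0.png");g=cv2.cvtColor(im,cv2.COLOR_BGR2GRAY)
m=np.zeros_like(g);roi=g[155:235,137:212];m[155:235,137:212]=(roi>105)*255
cv2.imwrite("pics/m.png",m)
ys,xs=np.nonzero(m);P=np.array([ray("top",(x,y),.154)[:2] for x,y in zip(xs,ys)])
c=np.array([P[:,0].mean(),P[:,1].mean()])
c=(ray("top",(172.6,194.4),.154))[:2]
for _ in range(20):
    r=np.linalg.norm(P-c,axis=1);k=abs(r-.055)<.006;Q=P[k]
    A=np.c_[2*Q,np.ones(len(Q))];s=np.linalg.lstsq(A,(Q**2).sum(1),rcond=None)[0];c=s[:2]
print(c,np.sqrt(s[2]+c@c),k.sum())
# angular histogram to show gaps
th=np.degrees(np.arctan2(Q[:,1]-c[1],Q[:,0]-c[0]))
h=np.histogram(th,bins=np.arange(-180,181,5))[0];print(h)
E
```

```text
strainer pins [ 0.61385942 -0.250142    0.037     ] [ 0.4891677  -0.24862003  0.037     ] [ 0.55151356 -0.24938101  0.037     ] -0.012205284785747285 0.12470100489551839
handle [ 0.55118193 -0.24944686  0.096     ] -0.025931586661393335 0.09355375731157912
top [0.64401479 0.2045421  0.154     ] [0.53852057 0.17246973 0.154     ] [0.59126768 0.18850592 0.154     ] 0.2951408961738369 0.11026181034896795
scene [0.64312505 0.20814862 0.154     ] [0.54109214 0.17461274 0.154     ] [0.59210859 0.19138068 0.154     ] 0.31755404196813775 0.10740284482603366
[array([0.69260661, 0.26120062, 0.09      ]), array([0.68726479, 0.09463161, 0.09      ]), array([0.51347612, 0.27413939, 0.09      ]), array([0.50866848, 0.11234109, 0.09      ])]
[np.float64(-0.07210576820856769), np.float64(-0.09883619105876462)]
[0.5924795  0.18963243] 0.05548843094481533 511
[ 6  8  0  5  8  7  6  6  6  6  6  6  5  6  6  8  6  9  6  9  5  7  6  7
  7  7  6  9  7  9  7 10  7  8  7  7  8 10  5  0  2  8  8  7  8  8  7  8
  8  7  7  9  7  9  6  9  7  8 10  7  7  8  9  9  9  8 10  7  7  8  6  9]
```

The collar gaps are near (165,167) and (180,222) in the top view, and the two views give an entry angle of about 0.30 rad. The collar axis is at about (0.592, 0.190) and the strainer at (0.551, -0.249) with yaw -0.02. Next I move above the strainer.

Call:
carry_out([
  [0.2,-0.2,0,0,0,0.047],
  [0.23,-0.2,0,0,0,0.047],
  [0.25,-0.18,0,0,0,0],
  [0.25,-0.18,0,0,0,0],
  [0.25,-0.18,0,0,0,0],
  [0.25,-0.18,0,0,0,0],
  [0.25,-0.16,0,0,0,0],
  [0.24,-0.16,0,0,0,0],
], hand=0.6)

```text
time: 1.1
tcp_pos: [0.5206, -0.232, 0.2308]
tcp_rot: [3.142, 0.001, -0.021]
force: [-0.2, -1.2, -0.2]
opening: 0.6
grip_force: 0.0
```

```bash
cat >> h.py <<'E'
def go(x,y,z,yaw):
    o=get_obs();Rm=R.from_euler('xyz',o["tcp_rot"]);d=Rm.inv().apply(np.array([x,y,z])-o["tcp_pos"])/.2
    r=(Rm.inv()*R.from_euler('xyz',[np.pi,0,yaw])).as_rotvec()/np.pi
    print("t",round(o["time"],2),o["tcp_pos"].round(4),o["tcp_rot"].round(4),"F",o["force"].round(2),"T",o["torque"].round(3),"open",round(o["opening"],3),"grip",o["grip_force"])
    print("shift",d.round(4),"turn",r.round(4))
E
python3 -c "
from h import *
go(.551,-.249,.069,-.02)"
```

```text
t 1.1 [ 0.5206 -0.232   0.2308] [ 3.1416e+00  8.0000e-04 -2.1500e-02] F [-0.16 -1.21 -0.23] T [-0.02  -0.047 -0.023] open 0.6 grip 0.0
shift [0.1545 0.0818 0.8089] turn [ 0.      0.0002 -0.0005]
```

Call:
carry_out([
  [0.05,0.04,0.25,0,0,0],
  [0,0,0.2,0,0,0],
  [0,0,0,0,0,0],
])

```text
time: 1.48
tcp_pos: [0.5259, -0.2401, 0.1371]
tcp_rot: [-3.138, 0.009, -0.021]
force: [0.8, 0.7, 0.6]
opening: 0.603
grip_force: 0.0
```

```bash
python3 -c "
from h import *
cv2.imwrite('pics/m.png',cv2.cvtColor(cv2.resize(grab_frame('scene')[190:350,90:310],None,fx=3,fy=3),cv2.COLOR_RGB2BGR))
go(.551,-.249,.069,-.02)"
```

```text
t 1.52 [ 0.528  -0.2409  0.14  ] [-3.14    0.0037 -0.0216] F [-0.18 -0.42  0.25] T [-0.061 -0.011  0.032] open 0.602 grip 0.0
shift [0.1171 0.0384 0.3545] turn [-0.0005  0.0012 -0.0005]
```

View pics/m.png

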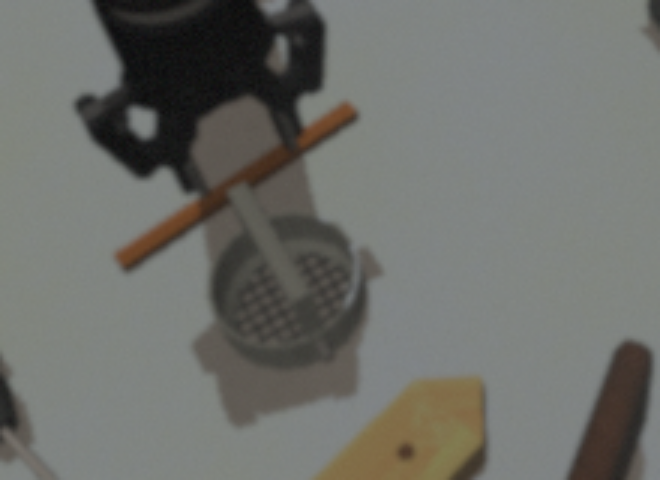

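The scene crop shows the gripper above and behind the strainer, with its fingers straddling the line of the bar. I correct the offset and descend.

Call:
carry_out([
  [0.117,0.038,0.05,0,0,0],
  [0,0,0.15,0,0,0],
  [0,0,0.1,0,0,0],
  [0,0,0.05,0,0,0],
  [0,0,0,0,0,0],
  [0,0,0,0,0,0],
])

```text
time: 2.28
tcp_pos: [0.5537, -0.25, 0.0731]
tcp_rot: [3.14, -0.003, -0.022]
force: [-0.5, 0.4, -0.1]
opening: 0.602
grip_force: 0.0
```

```bash
python3 -c "
from h import *
go(.551,-.249,.069,-.02)"
```

```text
t 2.27 [ 0.5537 -0.25    0.0731] [ 3.1404e+00 -2.9000e-03 -2.1500e-02] F [-0.49  0.35 -0.08] T [-0.018  0.002 -0.045] open 0.602 grip 0.0
shift [-0.0135 -0.0045  0.0202] turn [ 0.0004 -0.0009 -0.0005]
```

Call:
carry_out([
  [-0.013,-0.004,0.02,0,0,0],
  [0,0,0,0,0,0],
  [0,0,0,0,0,0],
])

```text
time: 2.65
tcp_pos: [0.5499, -0.2487, 0.0674]
tcp_rot: [3.141, -0.0, -0.022]
force: [-0.3, -0.1, -0.0]
opening: 0.603
grip_force: 0.0
```

Call:
carry_out([
  [0,0,0,0,0,0],
  [0,0,0,0,0,0],
  [0,0,0,0,0,0],
  [0,0,0,0,0,0],
  [0,0,0,0,0,0],
  [0,0,0,0,0,0],
  [0,0,0,0,0,0],
  [0,0,0,0,0,0],
], hand=0, force=60)

```text
time: 3.65
tcp_pos: [0.5501, -0.2486, 0.0675]
tcp_rot: [3.141, -0.0, -0.021]
force: [-0.1, 0.5, 2.2]
opening: 0.149
grip_force: 59.8
```

```bash
python3 -c "
from h import *
go(.551,-.249,.069,-.02)"
```

```text
t 3.65 [ 0.5501 -0.2486  0.0675] [ 3.1415e+00 -4.0000e-04 -2.1400e-02] F [-0.08  0.48  2.22] T [ 0.076 -0.068  0.008] open 0.149 grip 59.825043082237244
shift [ 0.0044  0.0018 -0.0077] turn [ 0.     -0.0001 -0.0004]
```

Call:
carry_out([
  [0,0,-0.1,0,0,0],
  [0,0,-0.25,0,0,0],
  [0,0,-0.25,0,0,0],
  [0,0,-0.25,0,0,0],
  [0,0,-0.17,0,0,0],
  [0,0,0,0,0,0],
  [0,0,0,0,0,0],
])

```text
time: 4.53
tcp_pos: [0.5486, -0.2483, 0.2687]
tcp_rot: [-3.14, 0.005, -0.021]
force: [0.3, 0.7, -2.8]
opening: 0.156
grip_force: 59.3
```

Call:
carry_out([
  [0.02,-0.2,0,0,0,0],
  [0.02,-0.27,0,0,0,0],
  [0.02,-0.28,0,0,0,0],
  [0.02,-0.28,0,0,0,0],
  [0.02,-0.28,0,0,0,0],
  [0.02,-0.28,0,0,0,0],
  [0.02,-0.28,0,0,0,0],
  [0.02,-0.2,0,0,0,0],
])

```text
time: 5.52
tcp_pos: [0.5887, 0.1678, 0.268]
tcp_rot: [3.141, 0.006, -0.018]
force: [-0.1, 0.1, -2.9]
opening: 0.153
grip_force: 59.3
```

Call:
carry_out([
  [0,0,0,0,0,-0.05],
  [0,0,0,0,0,-0.05],
  [0,0,0,0,0,0],
  [0,0,0,0,0,0],
])

```text
time: 6.02
tcp_pos: [0.5901, 0.1641, 0.2696]
tcp_rot: [3.142, 0.003, 0.29]
force: [0.1, 0.5, -1.9]
opening: 0.155
grip_force: 59.3
```

```bash
python3 -c "
from h import *
go(.592,.190,.27,.30)"
```

```text
t 6.03 [0.5901 0.1641 0.2696] [3.1415e+00 3.1000e-03 2.9030e-01] F [ 0.1   0.51 -1.85] T [-0.026  0.001  0.04 ] open 0.155 grip 59.2867773771286
shift [ 0.046  -0.1215 -0.0019] turn [ 0.      0.001  -0.0031]
```

Call:
carry_out([
  [0.04,-0.12,0,0,0,-0.003],
  [0,0,0.1,0,0,0],
  [0,0,0.12,0,0,0],
  [0,0,0.05,0,0,0],
  [0,0,0,0,0,0],
  [0,0,0,0,0,0],
])

```text
time: 6.78
tcp_pos: [0.5921, 0.1901, 0.2184]
tcp_rot: [-3.141, -0.002, 0.302]
force: [0.7, -0.5, -2.2]
opening: 0.152
grip_force: 59.2
```

```bash
python3 - <<'E'
from h import *
go(.591,.191,.215,.30)
def c(im,x,y,w,h,k):
    o=cv2.resize(cv2.cvtColor(im,cv2.COLOR_RGB2BGR)[y:y+h,x:x+w],None,fx=k,fy=k,interpolation=cv2.INTER_CUBIC)
    o=np.clip(o.astype(float)*2,0,255).astype(np.uint8)
    for i in range(0,w,10): cv2.putText(o,str(x+i),(i*k,8),0,.3,(0,255,255)); cv2.line(o,(i*k,10),(i*k,14),(0,255,255))
    for i in range(0,h,10): cv2.putText(o,str(y+i),(0,i*k+4),0,.3,(0,255,255))
    return o
cv2.imwrite("pics/d1.png",np.hstack([c(grab_frame("scene"),335,115,75,80,5),c(grab_frame("top"),135,150,80,80,5)]))
E
```

```text
t 6.78 [0.5921 0.1901 0.2184] [-3.1414e+00 -2.0000e-03  3.0160e-01] F [ 0.71 -0.5  -2.18] T [ 0.002 -0.    -0.047] open 0.152 grip 59.24041271209717
shift [-0.004  -0.0058  0.017 ] turn [-0.0001 -0.0006  0.0005]
```

View pics/d1.png

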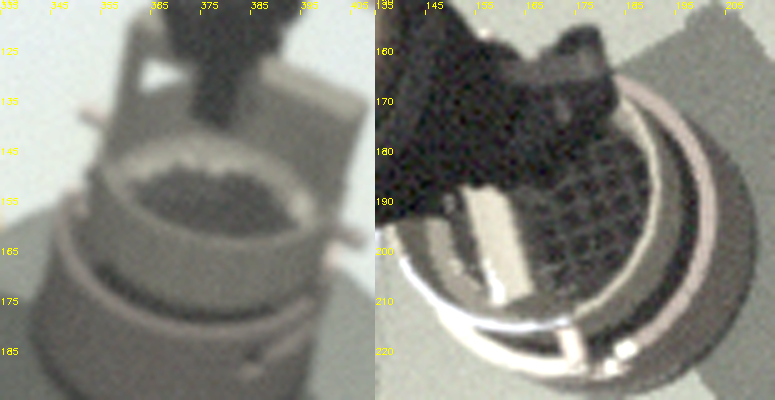

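```bash
python3 - <<'E'
from h import *
o=get_obs();x,y,z=o["tcp_pos"];ya=o["tcp_rot"][2];zp=z-.0675+.036
u=np.array([np.cos(ya),np.sin(ya)])
for n in("scene","top"):
  for s in(1,-1): print(n,s,"pin",proj(n,[*(np.array([x,y])+s*.063*u),zp]))
  for a in(.26,.30,.34):
    print(n,a,[proj(n,[.592+s*.055*np.cos(a),.19+s*.055*np.sin(a),.154]).round(1) for s in(1,-1)])
E
```

```text
scene 1 pin [406.6767892  162.31100518]
scene -1 pin [350.59296365 135.76035972]
scene 0.26 [array([398.3, 172.9]), array([352.2, 148.7])]
scene 0.3 [array([398.8, 172.3]), array([351.7, 149.2])]
scene 0.34 [array([399.3, 171.7]), array([351.1, 149.8])]
top 1 pin [156.84834859 157.94047533]
top -1 pin [175.79933463 223.74776739]
top 0.26 [array([164.9, 166.1]), array([178.6, 222. ])]
top 0.3 [array([163.8, 166.5]), array([179.7, 221.6])]
top 0.34 [array([162.7, 166.8]), array([180.8, 221.2])]
```

The pins lie where predicted: scene (407,162) and (351,138). The visible slots fit an entry angle of about 0.30 rad. I lower gently.

Call:
carry_out([
  [-0.004,-0.004,0.03,0,0,0],
  [0,0,0.03,0,0,0],
  [0,0,0.03,0,0,0],
  [0,0,0.02,0,0,0],
  [0,0,0.01,0,0,0],
  [0,0,0,0,0,0],
  [0,0,0,0,0,0],
])

```text
time: 7.75
tcp_pos: [0.5907, 0.1905, 0.1935]
tcp_rot: [-3.142, -0.0, 0.302]
force: [0.7, 0.0, -2.5]
opening: 0.155
grip_force: 59.3
```

```bash
python3 -c "
from h import *
go(.591,.191,.19,.30)"
```

```text
t 7.75 [0.5907 0.1905 0.1935] [-3.1416e+00 -5.0000e-04  3.0210e-01] F [ 0.72  0.03 -2.46] T [ 0.003 -0.041  0.031] open 0.155 grip 59.28126096725464
shift [ 0.0024 -0.0019  0.0176] turn [-0.     -0.0001  0.0007]
```

Call:
carry_out([
  [0,0,0.01,0,0,0],
  [0,0,0.01,0,0,0],
  [0,0,0.01,0,0,0],
  [0,0,0.005,0,0,0],
  [0,0,0,0,0,0],
  [0,0,0,0,0,0],
])

```text
time: 8.5
tcp_pos: [0.5906, 0.1901, 0.1862]
tcp_rot: [3.141, 0.0, 0.302]
force: [1.2, -0.9, -3.0]
opening: 0.155
grip_force: 59.3
```

```bash
python3 -c "
from h import *
go(.591,.191,.168,.30)"
```

```text
t 8.5 [0.5906 0.1901 0.1862] [3.1411 0.     0.3018] F [ 1.19 -0.87 -2.95] T [-0.188 -0.119 -0.07 ] open 0.155 grip 59.25936162471771
shift [ 0.0031 -0.0039  0.0912] turn [0.0001 0.     0.0006]
```

The pins are already 3 mm below the rim with no vertical contact, so they are in the entries. I continue down.

Call:
carry_out([
  [0,0,0.012,0,0,0],
  [0,0,0.012,0,0,0],
  [0,0,0.012,0,0,0],
  [0,0,0,0,0,0],
  [0,0,0,0,0,0],
])

```text
time: 9.12
tcp_pos: [0.5906, 0.1901, 0.1788]
tcp_rot: [3.141, 0.0, 0.302]
force: [0.9, -1.0, -2.3]
opening: 0.151
grip_force: 59.2
```

```bash
python3 -c "
from h import *
go(.591,.191,.168,.30)"
```

```text
t 9.12 [0.5906 0.1901 0.1788] [3.1412e+00 3.0000e-04 3.0190e-01] F [ 0.94 -1.01 -2.3 ] T [-0.305 -0.279 -0.118] open 0.151 grip 59.18066918849945
shift [ 0.0034 -0.0038  0.0538] turn [0.0001 0.0001 0.0006]
```

Call:
carry_out([
  [0,0,0.012,0,0,0],
  [0,0,0.012,0,0,0],
  [0,0,0.01,0,0,0],
  [0,0,0.008,0,0,0],
  [0,0,0,0,0,0],
  [0,0,0,0,0,0],
])

```text
time: 9.88
tcp_pos: [0.5906, 0.1902, 0.1705]
tcp_rot: [3.141, 0.0, 0.302]
force: [1.3, -1.8, -2.6]
opening: 0.149
grip_force: 59.3
```

```bash
python3 -c "
from h import *
go(.591,.191,.168,.30)"
```

```text
t 9.88 [0.5906 0.1902 0.1705] [3.1414 0.     0.302 ] F [ 1.31 -1.82 -2.65] T [-0.557 -0.408 -0.088] open 0.149 grip 59.28113579750061
shift [ 0.003  -0.003   0.0124] turn [0.0001 0.     0.0006]
```

The strainer is at -51 mm, mid-track, with light forces. I ease it sideways a little and turn clockwise.

Call:
carry_out([
  [0.001,0.003,0,0,0,0.006],
  [0,0,0,0,0,0.008],
  [0,0,0,0,0,0.008],
  [0,0,0,0,0,0.008],
  [0,0,0,0,0,0.008],
  [0,0,0,0,0,0.008],
  [0,0,0,0,0,0],
  [0,0,0,0,0,0],
])

```text
time: 10.88
tcp_pos: [0.5909, 0.1899, 0.1707]
tcp_rot: [-3.142, -0.0, 0.158]
force: [0.1, -0.0, -2.5]
opening: 0.149
grip_force: 59.3
```

```bash
python3 -c "
from h import *
go(.591,.191,.168,-.26)"
```

```text
t 10.88 [0.5909 0.1899 0.1707] [-3.1416 -0.      0.1577] F [ 0.07 -0.   -2.49] T [ 0.005  0.018 -0.013] open 0.149 grip 59.29045021533966
shift [ 0.0014 -0.0051  0.0134] turn [-0.    -0.     0.133]
```

Call:
carry_out([
  [0,0,0,0,0,0.018],
  [0,0,0,0,0,0.02],
  [0,0,0,0,0,0.02],
  [0,0,0,0,0,0.02],
  [0,0,0,0,0,0.02],
  [0,0,0,0,0,0.015],
  [0,0,0,0,0,0],
  [0,0,0,0,0,0],
])

```text
time: 11.88
tcp_pos: [0.5909, 0.1899, 0.1707]
tcp_rot: [-3.142, -0.0, -0.197]
force: [0.5, 0.9, -2.8]
opening: 0.158
grip_force: 59.3
```

```bash
python3 -c "
from h import *
go(.591,.191,.168,-.26)"
```

```text
t 11.88 [0.5909 0.1899 0.1707] [-3.1416 -0.     -0.1966] F [ 0.48  0.9  -2.85] T [-0.046 -0.044  0.011] open 0.158 grip 59.291417598724365
shift [-0.0004 -0.0053  0.0134] turn [-0.     -0.      0.0202]
```

Call:
carry_out([
  [0,0,0,0,0,0.005],
  [0,0,0,0,0,0.005],
  [0,0,0,0,0,0.005],
  [0,0,0,0,0,0.005],
  [0,0,0,0,0,0],
  [0,0,0,0,0,0],
])

```text
time: 12.62
tcp_pos: [0.5909, 0.1899, 0.1707]
tcp_rot: [3.142, -0.0, -0.26]
force: [0.5, -0.6, -2.2]
opening: 0.151
grip_force: 59.3
```

```bash
python3 -c "
from h import *
go(.591,.190,.1625,-.26)"
```

```text
t 12.62 [0.5909 0.1899 0.1707] [ 3.1416 -0.     -0.2602] F [ 0.51 -0.65 -2.21] T [0.034 0.008 0.065] open 0.151 grip 59.29625630378723
shift [ 0.0005 -0.0007  0.0409] turn [ 0.     -0.     -0.0001]
```

Call:
carry_out([
  [0,0,0.006,0,0,0],
  [0,0,0.006,0,0,0],
  [0,0,0.006,0,0,0],
  [0,0,0,0,0,0],
  [0,0,0,0,0,0],
])

```text
time: 13.25
tcp_pos: [0.5909, 0.1899, 0.167]
tcp_rot: [3.142, 0.0, -0.26]
force: [-0.4, 0.1, -2.9]
opening: 0.149
grip_force: 59.3
```

```bash
python3 -c "
from h import *
go(.591,.190,.1625,-.26)"
```

```text
t 13.25 [0.5909 0.1899 0.167 ] [ 3.1415e+00  1.0000e-04 -2.6020e-01] F [-0.4   0.11 -2.92] T [-0.    -0.012 -0.037] open 0.149 grip 59.297282695770264
shift [ 0.0005 -0.0006  0.0227] turn [ 0.      0.     -0.0001]
```

Call:
carry_out([
  [0,0,0.006,0,0,0],
  [0,0,0.006,0,0,0],
  [0,0,0.006,0,0,0],
  [0,0,0.003,0,0,0],
  [0,0,0,0,0,0],
  [0,0,0,0,0,0],
])

```text
time: 14.0
tcp_pos: [0.5909, 0.1899, 0.1629]
tcp_rot: [-3.142, -0.0, -0.26]
force: [0.0, 0.2, -2.9]
opening: 0.154
grip_force: 59.3
```

```bash
python3 -c "
from h import *
go(.591,.190,.1625,-.26)"
```

```text
t 14.0 [0.5909 0.1899 0.1629] [-3.1416e+00 -1.0000e-04 -2.6020e-01] F [ 0.05  0.16 -2.87] T [ 0.042  0.046 -0.018] open 0.154 grip 59.29861664772034
shift [ 0.0004 -0.0006  0.0022] turn [-0.     -0.     -0.0001]
```

One more millimetre to touch bottom, then release slowly.

Call:
carry_out([
  [0,0,0.003,0,0,0],
  [0,0,0.002,0,0,0],
  [0,0,0,0,0,0],
  [0,0,0,0,0,0],
], force=20)

```text
time: 14.5
tcp_pos: [0.591, 0.19, 0.1623]
tcp_rot: [-3.141, -0.0, -0.26]
force: [-0.8, 0.8, 0.4]
opening: 0.156
grip_force: 59.8
```

Call:
carry_out([
  [0,0,0,0,0,0],
  [0,0,0,0,0,0],
  [0,0,0,0,0,0],
  [0,0,0,0,0,0],
  [0,0,0,0,0,0],
  [0,0,0,0,0,0],
], hand=0.5)

```text
time: 15.25
tcp_pos: [0.5909, 0.1899, 0.1619]
tcp_rot: [3.142, -0.0, -0.26]
force: [-0.2, 0.0, 0.2]
opening: 0.5
grip_force: 0.0
```

```bash
python3 -c "
from h import *
go(.591,.190,.1625,-.26)"
```

```text
t 15.25 [0.5909 0.1899 0.1619] [ 3.1416 -0.     -0.2601] F [-0.22  0.02  0.22] T [ 0.033  0.007 -0.007] open 0.5 grip 0.0
shift [ 0.0005 -0.0006 -0.0031] turn [ 0. -0. -0.]
```

It touched bottom at about -59.2 mm and is released. I lift straight up, move aside and take a check look.

Call:
carry_out([
  [0,0,-0.05,0,0,0],
  [0,0,-0.15,0,0,0],
  [0,0,-0.25,0,0,0],
  [0,0,-0.2,0,0,0],
  [0,0.25,0,0,0,0],
  [0,0.3,0,0,0,0],
  [0,0.3,0,0,0,0],
  [0,0.2,0,0,0,0],
])

```text
time: 16.25
tcp_pos: [0.5362, -0.0167, 0.293]
tcp_rot: [3.14, -0.002, -0.264]
force: [1.6, 0.1, 0.2]
opening: 0.497
grip_force: 0.0
```

Call:
carry_out([
  [0,0,0,0,0,0],
  [0,0,0,0,0,0],
  [0,0,0,0,0,0],
  [0,0,0,0,0,0],
])

```text
time: 16.75
tcp_pos: [0.537, -0.0114, 0.2919]
tcp_rot: [-3.141, 0.0, -0.257]
force: [-0.4, 0.3, 0.3]
opening: 0.499
grip_force: 0.0
```

```bash
python3 - <<'E'
from h import *
def c(im,x,y,w,h,k):
    return np.clip(cv2.resize(cv2.cvtColor(im,cv2.COLOR_RGB2BGR)[y:y+h,x:x+w],None,fx=k,fy=k,interpolation=cv2.INTER_CUBIC)*1.7,0,255).astype(np.uint8)
cv2.imwrite("pics/e1.png",np.hstack([c(grab_frame("scene"),335,115,75,80,5),c(grab_frame("top"),135,150,80,80,5)]))
go(.591,.190,.1625,-.26)
E
```

```text
t 16.85 [ 0.537  -0.0121  0.2918] [-3.1414e+00  3.0000e-04 -2.5850e-01] F [-0.79  1.59  0.36] T [-0.022  0.025 -0.023] open 0.501 grip 0.0
shift [ 0.0031 -1.0457  0.6465] turn [-0.0001  0.0001  0.0005]
```

View pics/e1.png

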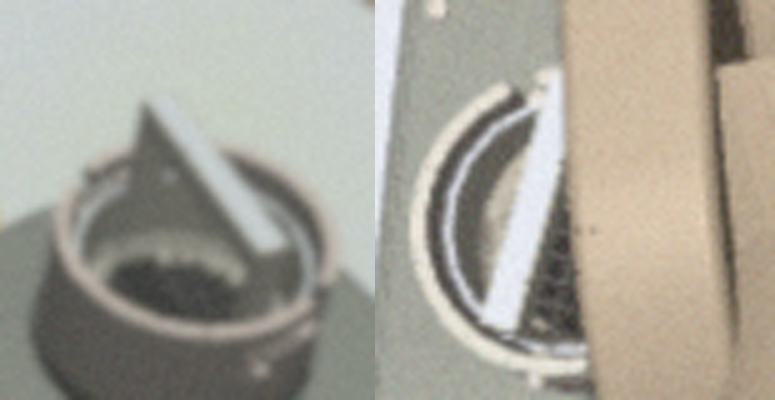

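The scene view shows the basket level and below the collar rim. The bar is turned clockwise past the slots to about -0.26 rad, and the arm is clear.

```bash
python3 -c "
from bench import close_job
print(close_job())"
```

```text
the job is handed in; nothing more can be done
None
```

The strainer is locked in the collar: its pins touched bottom in the notches about 59 mm below the rim, it was released there, and I handed the job in at about 17 s; no verdict came back.

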